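Vent and open the pyramid spray bottle for refilling

TASK

The frosted pyramid spray bottle on the steel tray is to be refilled: first press its spray nozzle all the way down to let the pressure out, and let it spring back up. Then, with the bottle standing braced in its square well, unscrew the tight spray head anticlockwise, stop turning once the thread lets go (a good third of a turn), and raise the head straight up until its collar is just clear above the bottle's neck. Finish while still holding the head there, upright and centred over the neck with its tube still inside so it drips back into the bottle; leave the bottle in its well and the other things undisturbed.

Things in the scene. Friction and masses are not known exactly. Their poses are not given: they have to be found in the camera images.
- bottle: frosted glass pyramid bottle, about 0.4 kg, loose, upright in either of the tray's two square wells. Square plinth 88 mm wide, 12 mm high, then sloping faces to a 36 mm square shoulder at 78 mm, then the neck. Origin: centre of the underside; z up; x, y square to the sides. The well's 10 mm lips keep it from turning more than a few degrees; nothing holds it down
- neck (a point): centre of the bottle's round neck rim, 102 mm above the bottle's underside. The neck is 26 mm across, 32 mm over its thread ridges, bore 18 mm. Three-start right-hand thread: the head unscrews anticlockwise seen from above, rises 4.1 mm per 100 degrees and lets go after about 110 degrees (at most 120); turning further anticlockwise neither engages nor harms
- collar (a point): centre (half-way up) of the spray head's ribbed round metal collar, 40 mm across, 26 mm high; z up. Screwed home it is 95 mm above the bottle's underside, the collar's lower edge 4 mm above the shoulder and its top face at 108 mm; the lower edge clears the neck rim once the head is 20 mm above home
- head: the whole spray head (collar, nozzle, dip tube), 90 g; origin: centre of the collar's lower edge, z up. A compressed liner makes it tight (about 0.3 N m: a light pinch slips, a firm 20 N grip turns it) for the first 40 degrees, then it turns easily and stays where it is left. The straight dip tube, 3.6 mm thick, reaches 68 mm below the collar's lower edge
- nozzle_top (a point): centre of the flat top of the spray nozzle, an upright metal cylinder 18 mm across and 14 mm high on a stem in the middle of the collar's top; at rest its top is 46 mm above the collar's lower edge (128 mm above the bottle's underside)
- nozzle (a joint): how far the spray nozzle is pressed down, m: 0 at rest, 0.005 fully down. A spring returns it; it takes about 1.5 N to start and 5 N to hold it fully down
- spray_hole (a point): the spray hole in the nozzle's side, 9.8 mm from the head's axis; it turns with the whole head. Screwed home it points along the bottle's own -x
- tray: matte steel tray 280 x 440 mm, rim 16 mm, floor 3 mm thick, fixed; origin at the centre of its underside. Two square wells 91 mm wide with 10 mm lips, centred at x = -70 mm, y = +125 and -125 mm in the tray's frame
- square_bottle_mid (a point): bystander in the other well: frosted square-block bottle 88 mm wide with a plain round stopper, 102 mm tall; point 50 mm up
- vial_mid (a point): bystander: glass roll-on vial 21 mm across, 72 mm tall, standing on the tray; its centre
- ring_cone_mid (a point): bystander: sky blue ceramic ring cone 54 mm across, 78 mm tall, on the tray; its centre
- powder_tin_mid (a point): bystander: round tin 66 mm across, 32 mm tall, on the tray; its centre
- winder_mid (a point): bystander: black watch winder box 118 x 125 x 115 mm with a clear swinging front, on the tray behind the wells; its centre
- hairbrush_mid (a point): bystander: hairbrush about 200 mm long lying on the dresser; near its middle
- candle_mid (a point): bystander: candle in a glass 72 mm across, 75 mm tall, on the dresser; its centre
Things that resemble listed ones, but are neither listed nor needed, are in the scene too. What is shaped like the head but green is not meant.

How it is judged:
On the way, in this order (a step that is already met when the one before it is completed fails the run):
1. the spray nozzle is pressed all the way down while the head is still screwed home (value of joint nozzle above 0.0042 m and z of collar in the frame of bottle below 0.0975 m), for 0.05 s.
2. the nozzle is let go and has sprung back up, the head still screwed home (value of joint nozzle below 0.001 m and contact force between the fingers and head below 0.05 N and z of collar in the frame of bottle below 0.0975 m), for 0.05 s.
3. the spray head is turned off the thread: it has turned over a quarter turn and is lifted past the thread, the bottle left standing in its well (x of spray_hole in the frame of bottle above 0.001 m and z of collar in the frame of bottle above 0.103 m and z of bottle in the frame of tray below 0.006 m), for 0.05 s.
At the end, for the whole second after the job is handed in: Fingers alone hold the spray head still, upright (8 degrees), over the neck (10 mm), 21 to 61 mm above its screwed-home height, clear of the bottle, tube in the bore, turned 1/4 to 3/4 turn from its start, nozzle up; the bottle stands upright, seated in its well (z of collar in the frame of bottle between 0.116 and 0.156 m and horizontal distance between collar and neck below 0.01 m and angle between collar's own z axis and vertical below 0.15 rad and x of spray_hole in the frame of bottle above 0.001 m and contact force between the fingers and head above 1 N and contact force between head and bottle below 0.3 N and linear speed of each of head, bottle below 0.02 m/s and value of joint nozzle below 0.0015 m and z of bottle in the frame of tray below 0.006 m and angle between bottle's own z axis and vertical below 0.05 rad); the arm keeps its last pose, push and grip.
It fails at once if the bottle is lifted out of its seat (head pulled before the thread let go) or tipped (z of bottle in the frame of tray above 0.009 m or angle between bottle's own z axis and vertical above 0.2 rad).
It fails at once if a bystander is shoved more than 30 mm or tipped over (distance of any of square_bottle_mid, vial_mid, ring_cone_mid, powder_tin_mid, winder_mid, hairbrush_mid, candle_mid from where it was at the start of the episode above 0.03 m or angle between any of square_bottle_mid, vial_mid, ring_cone_mid, powder_tin_mid, winder_mid, hairbrush_mid, candle_mid's own z axis and vertical above 0.5 rad).
It also fails if it takes over 64 s, if anything falls off the work surface, if the arm or the gripper's body presses on something with over 40 N, if the wrist force passes 120 N, or if a joint passes its speed limit or range.

ROBOT

A 6-joint arm with a two-finger parallel gripper is mounted at the origin on the work surface. World frame = base frame: x ahead of the robot, y to its left, z up, the work surface at z = 0. Lengths are in m, angles in rad, forces in N, time in s.
With the tool pointing down it reaches from about 0.275 to 0.725 m from the base axis. Payload 15.9 kg.
Tool frame: the origin (TCP) lies at the very end of the fingers, on their centre line; the grasp point (between the pads) lies 19 mm behind it; z points along the fingers, x is the direction in which the jaws open and shut, and the axes are right-handed (so a half turn about z gives the same grasp; the last joint's range is limited). The gripper opens to 85 mm and grips with 20 to 120 N. Pads are 22 mm wide; open, the fingers measure 114 mm over their backs; the gripper's body (76 mm by 85 mm) begins 54 mm behind the grasp point. The pads swing forward as they close: fully open they stand 13 mm farther back than shut.
Start: joints at [-1.324, 0.213, -0.034, 1.323, 0, 1.571], TCP at [0.122, -0.485, 0.231] pointing down, gripper open.
Joint ranges: [-2.98, 2.98], [-0.74, 1.72], [-1.14, 1.35], [-2.1, 2.04], [-1.57, 1.44], [-3.14, 3.14]. Speed limits (rad/s): [1.89, 1.89, 2.39, 2.57, 3.14, 3.14].

INTERFACE

Orientations are given as a unit quaternion [x, y, z, w].
In Python, from cell import status, viewer, ctrl, nets gives the robot as it stands.
- The arm moves only by the tool play_rows, never from a script. Its argument "targets" is a list of rows, each a list of 7 numbers: the turn, a rotation vector about the tool's x, y, z in degrees, then the shift along the tool's x, y, z in mm, then the opening, from 0 (shut) to 1 (fully open). In form: [[wx, wy, wz, dx, dy, dz, grip], ...]. A call has 1 to 20 rows; each row shifts and turns the commanded pose from where the row before left it, along the tool's axes as they then stand; what a row does not reach is not made up. A row lasts 1/10 s, in which the tool goes at most 50 mm and 8.59 degrees, less where a joint would pass 70% of its speed; a pose out of reach is approached as far as the arm can. A call with a gripper value outside its range is refused whole. The fingers move at their own pace and stop on an object; "grip_force" is the grip in N (left out, the last holds). Time passes only in rows, so rows that do not move let the fingers close. It gives the time, the measured TCP pose, the force and the opening at its end, in the units of the state.
- status.get_state(): the state, without advancing time (a new reading comes with each control period).
- viewer.grab_frame(name): name is "scene" or "top" or "wrist"; returns a dict with "frame" (384x512x3 uint8, red, green, blue), "depth" (384x512 float32, m along the optical axis (not along the pixel's ray), 0 where there is no reading), "K" (3x3 intrinsics, pixels), "k1" (the pictures are not rectified: a ray, as slopes to the right and down, at radius r is drawn at 1 + k1 r^2 times it, then the intrinsics apply), "R" (3x3) and "t" (3): a world point X has camera coordinates R X + t; the wrist camera has in their place "mount" (4x4, takes a point from camera to tool coordinates, whose origin is the TCP and whose axes are the tool frame's). Camera axes: x right, y down, z forward; pixel columns grow to the right and rows downward; lengths in m; the calibration is good to about 2 mm. A picture is of the moment at which its call begins: read the wrist's pose just before it.
- ctrl.job_done(): hands the job in, once; it reports no verdict.
Trained networks look in a picture, given as the dict that the camera call returned (one of the last four; its "shot" number tells which), for a name from the list of things; names that differ only in an ending like _2 or _b are one class to them, and where a whole thing is asked for, a point or a joint stands for the part that bears it (a point fixed in the world has none). Each returns a list of dicts, best first, with "score" (0 to 1); they miss things now and then, are a little off and sometimes report something else, mostly with a low value. They report only what shows in the picture. A call takes as long as a camera call. They do not tell look-alikes from the thing itself.
- nets.silhouettes(picture, thing): "pixels" (384x512 bool, what is visible of it).
- nets.tip_of(picture, thing): "xyz" ([x, y, z] in m, in world coordinates, good to about 4 mm: a listed point, or the origin of a listed thing).
The state is a dict: "time_s": time; "q": joint angles; "qvel": joint speeds; "joint_efforts": joint torques, N m; "tool_pos": TCP position; "tool_rot": TCP orientation; "ft_force": force on the tool from outside, world axes, zero at the start; "ft_torque": the same for the moment, N m; "finger_gap": finger opening in m.
Only numpy, scipy, OpenCV 4.12 (cv2) and the standard library are available. Lean on these libraries where they do the work, as an engineer would, in place of code of your own. Each camera call takes 0.05 s, during which the arm holds its last target.

## Working session

There is one attempt and no reset: what is moved stays moved. The work goes in short steps, Python scripts to look and compute and a tool call to move; the robot and the scene stay as the last step left them, time stands still between calls to the robot, and variables do not carry over. Pictures are saved under pics/ and viewed, and the job is handed in when it is done.

Besides the shell and the picture viewer there is one more tool, called after ">>>" as a command line: name --pt "numbers of a row" for each row, then --argument value for the rest. play_rows: Moves the arm, as the interface text tells. Its arguments: {"type":"object","properties":{"targets":{"type":"array"},"grip_force":{"type":"number"}},"required":["targets"]}

```bash
mkdir -p pics; ls; python3 - <<'E'
from cell import status, viewer, nets
import cv2
s=status.get_state();print({k:(v if not hasattr(v,'__len__') else [round(float(x),4) for x in v]) for k,v in s.items()})
for n in ("scene","top"):
    p=viewer.grab_frame(n)
    cv2.imwrite(f"pics/{n}0.png",p["frame"][:,:,::-1])
    for t in ("nozzle_top","collar","neck","bottle","spray_hole"):
        print(n,t,[(round(d["score"],2),[round(float(x),4) for x in d["xyz"]]) for d in nets.tip_of(p,t)[:4]])
E
```

```text
pics
{'time_s': 0.0, 'q': [-1.324, 0.2133, -0.0351, 1.3235, 0.0, 1.5708], 'qvel': [0.0, 0.0005, -0.0003, -0.0007, 0.0013, -0.0012], 'joint_efforts': [0.0059, -68.6161, 48.7116, 0.0174, 0.0004, -0.0], 'tool_pos': [0.1221, -0.4845, 0.2308], 'tool_rot': [0.7888, -0.6147, -0.0004, -0.0004], 'ft_force': [-0.1913, 0.7061, -1.2122], 'ft_torque': [0.0128, 0.0369, -0.0052], 'finger_gap': 0.08520381598118512}
scene nozzle_top [(0.59, [0.4631, 0.2506, 0.1129]), (0.52, [0.5219, 0.0873, 0.1331]), (0.5, [0.3566, 0.0815, 0.1154]), (0.3, [0.5196, 0.0835, 0.09])]
scene collar [(0.7, [0.4673, 0.2438, 0.0787]), (0.59, [0.3557, 0.0808, 0.0792]), (0.49, [0.5181, 0.0868, 0.1006]), (0.16, [0.5187, 0.0859, 0.1048])]
scene neck [(0.67, [0.5195, 0.0835, 0.1079]), (0.28, [0.4517, 0.4766, 0.035])]
scene bottle [(0.9, [0.52, 0.0864, -0.0]), (0.57, [0.6859, -0.1942, 0.0429])]
scene spray_hole [(0.74, [0.5561, -0.4518, 0.0127]), (0.61, [0.3531, 0.07, 0.1105]), (0.45, [0.5057, 0.0822, 0.1268]), (0.38, [0.4533, 0.2484, 0.1117])]
top nozzle_top [(0.58, [0.364, 0.082, 0.1154]), (0.51, [0.5165, 0.0879, 0.1326]), (0.47, [0.4621, 0.251, 0.1144])]
top collar [(0.53, [0.4635, 0.2467, 0.0808])]
top neck [(0.96, [0.5181, 0.0835, 0.1027])]
top bottle [(0.72, [0.5213, 0.0831, 0.0028]), (0.49, [0.5972, -0.0314, 0.0003])]
top spray_hole [(0.61, [0.5093, 0.0819, 0.1268]), (0.5, [0.3558, 0.072, 0.1033]), (0.39, [0.4536, 0.2485, 0.1118])]
```

View pics/scene0.png

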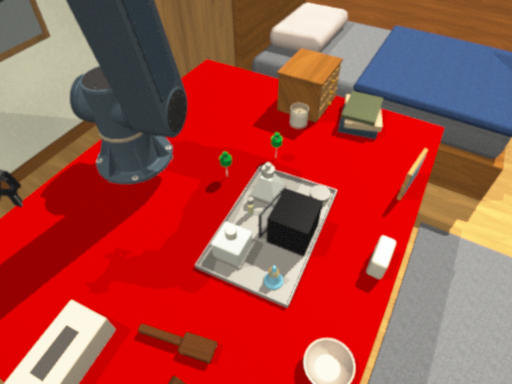

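View pics/top0.png

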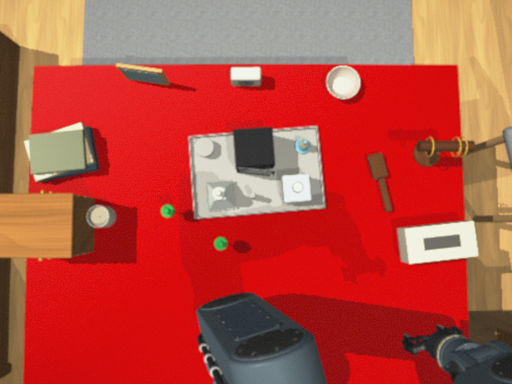

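```bash
cat > h.py <<'E'
import numpy as np, cv2
def world(p,u,v,d):
    K=p["K"];x=(u-K[0,2])/K[0,0];y=(v-K[1,2])/K[1,1]
    x0,y0=x,y
    for _ in range(8):
        r2=x*x+y*y; x,y=x0/(1+p["k1"]*r2),y0/(1+p["k1"]*r2)
    c=np.stack([x*d,y*d,d],-1)
    return (c-p["t"])@p["R"]
def cloud(p):
    v,u=np.mgrid[:384,:512].astype(float); return world(p,u,v,p["depth"])
def proj(p,X):
    c=p["R"]@np.asarray(X,float)+p["t"];x,y=c[:2]/c[2];f=1+p["k1"]*(x*x+y*y)
    return p["K"][0,0]*x*f+p["K"][0,2],p["K"][1,1]*y*f+p["K"][1,2]
E
python3 - <<'E'
from cell import viewer,nets
from h import *
T=viewer.grab_frame("top");S=viewer.grab_frame("scene")
a=cv2.resize(T["frame"][115:255,145:335],None,fx=4,fy=4,interpolation=cv2.INTER_CUBIC)
b=cv2.resize(S["frame"][125:305,190:345],None,fx=3.3,fy=3.3,interpolation=cv2.INTER_CUBIC)
cv2.imwrite("pics/topc.png",a[:,:,::-1]);cv2.imwrite("pics/scenec.png",b[:,:,::-1])
for n,p in(("T",T),("S",S)):
  for t in("tray","square_bottle_mid","vial_mid","ring_cone_mid","powder_tin_mid","winder_mid"):
    print(n,t,[(round(d["score"],2),np.round(d["xyz"],3).tolist()) for d in nets.tip_of(p,t)[:2]])
for nm in("tray","winder_mid","bottle"):
  m=nets.silhouettes(T,nm)[0]["pixels"]; C=cloud(T); 
  P=C[m&(T["depth"]>0)]; 
  r=cv2.minAreaRect(P[:,:2].astype(np.float32)); print(nm,m.sum(),r,np.percentile(P[:,2],[2,50,98]))
C=cloud(T);z=C[...,2]
im=np.clip(z/0.15*255,0,255).astype(np.uint8)[115:255,145:335]
cv2.imwrite("pics/topz.png",cv2.applyColorMap(cv2.resize(im,None,fx=4,fy=4,interpolation=0),cv2.COLORMAP_JET))
# noise near nozzle
E
```

```text
T tray [(0.86, [0.595, -0.032, 0.002]), (0.43, [0.518, 0.084, 0.084])]
T square_bottle_mid [(0.76, [0.536, -0.167, 0.055])]
T vial_mid [(0.42, [0.511, -0.025, 0.039]), (0.35, [0.688, -0.194, 0.042])]
T ring_cone_mid [(0.69, [0.557, -0.456, 0.016]), (0.44, [0.689, -0.195, 0.04])]
T powder_tin_mid [(0.74, [0.533, -0.168, 0.048]), (0.68, [0.445, 0.477, 0.035])]
T winder_mid []
S tray [(0.63, [0.598, -0.037, -0.002])]
S square_bottle_mid [(0.57, [0.536, -0.16, 0.049]), (0.4, [0.596, -0.036, -0.003])]
S vial_mid [(0.46, [0.512, -0.024, 0.039])]
S ring_cone_mid [(0.82, [0.686, -0.192, 0.041])]
S powder_tin_mid [(0.72, [0.675, 0.144, 0.017])]
S winder_mid []
tray 7080 ((0.6007424592971802, -0.03202305734157562), (0.2860008478164673, 0.4500831067562103), 4.450957298278809) [-0.00370768  0.00235677  0.01768692]
winder_mid 1886 ((0.6658740043640137, -0.026654541492462158), (0.18700356781482697, 0.1354379653930664), 8.234419822692871) [0.00201665 0.11619862 0.12161898]
bottle 560 ((0.5204309821128845, 0.08584503084421158), (0.08855408430099487, 0.08835849165916443), 3.722677707672119) [0.01022513 0.03987287 0.07777367]
```

View pics/topc.png

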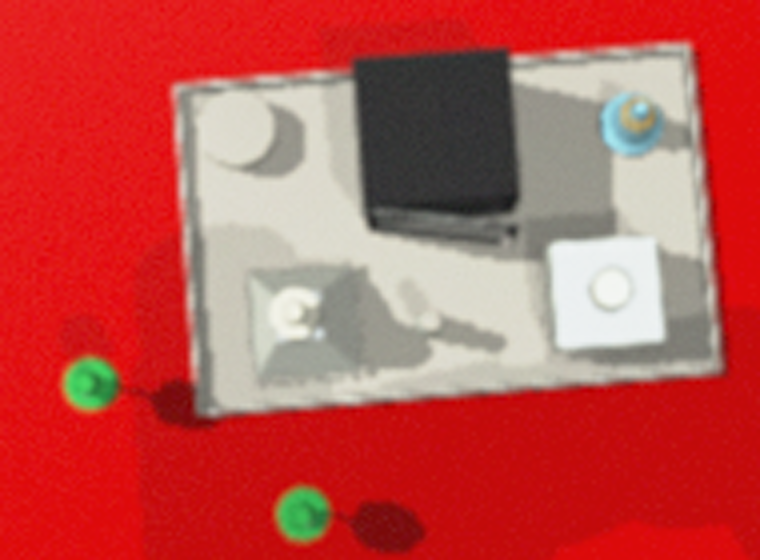

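View pics/scenec.png

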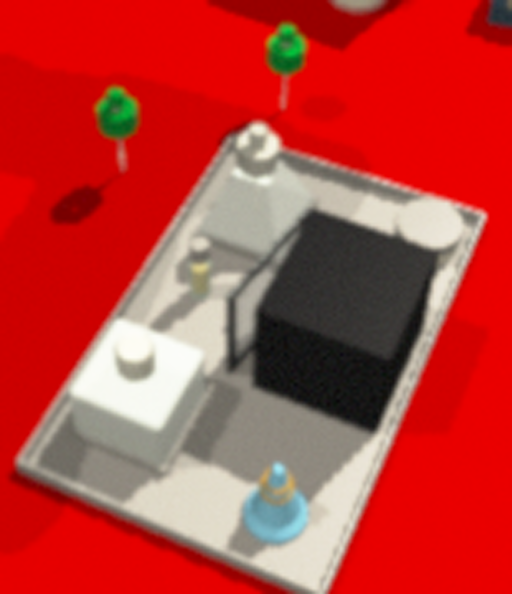

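View pics/topz.png

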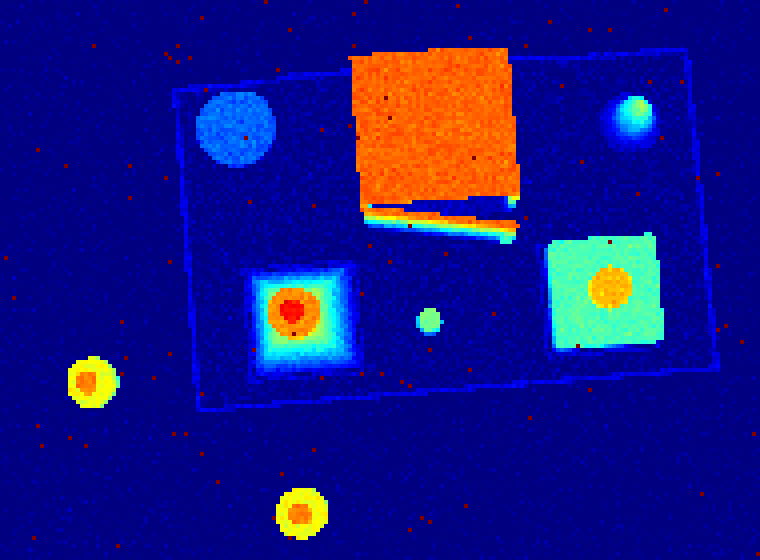

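```bash
python3 - <<'E'
from cell import viewer,status
import numpy as np
p=viewer.grab_frame("wrist");print(np.round(p["mount"],3).tolist(),p["K"].tolist(),p["k1"])
from scipy.spatial.transform import Rotation as R
s=status.get_state();r=R.from_quat(s["tool_rot"]).as_matrix();print(r.round(3))
print(r.T@(np.array([.519,.085,.29])-s["tool_pos"]))
E
```

```text
[[1.0, 0.001, -0.0, 0.0], [-0.001, 0.953, 0.304, -0.078], [0.001, -0.304, 0.953, -0.142], [0.0, 0.0, 0.0, 1.0]] [[300.3257033376387, 0.0, 256.2872185500947], [0.0, 300.3257033376387, 188.44635647174113], [0.0, 0.0, 1.0]] -0.07874713967035146
[[ 0.244 -0.97  -0.   ]
 [-0.97  -0.244  0.   ]
 [-0.    -0.    -1.   ]]
[-0.45563115 -0.5240295  -0.0586934 ]
```

>>> play_rows --pt "0 0 0 -10 -12 -15 0" --pt "0 0 0 -26 -30 -5 0" --pt "0 0 0 -26 -30 -5 0" --pt "0 0 0 -26 -30 -5 0" --pt "0 0 0 -26 -30 -5 0" --pt "0 0 0 -26 -30 -4 0" --pt "0 0 0 -26 -30 -4 0" --pt "0 0 0 -26 -30 -4 0" --pt "0 0 0 -26 -30 -4 0" --pt "0 0 0 -26 -30 -4 0" --pt "0 0 0 -26 -30 -4 0" --pt "0 0 0 -26 -30 0 0" --pt "0 0 0 -26 -30 0 0" --pt "0 0 0 -26 -30 0 0" --pt "0 0 0 -26 -30 0 0" --pt "0 0 0 -26 -30 0 0" --pt "0 0 0 -26 -30 0 0" --pt "0 0 0 -26 -30 0 0"

```text
time_s: 3.3
tool_pos: [0.5186, 0.0826, 0.2903]
tool_rot: [0.789, -0.615, 0.0, -0.0]
ft_force: [-0.0, -0.8, 0.9]
finger_gap: 0.0001
```

>>> play_rows --pt "0 0 -8 0 0 0 0" --pt "0 0 -8 0 0 0 0" --pt "0 0 -8 0 0 0 0" --pt "0 0 -8 0 0 0 0" --pt "0 0 -8 0 0 0 0" --pt "0 0 -8 0 0 0 0" --pt "0 0 -8 0 0 0 0" --pt "0 0 -8 0 0 0 0" --pt "0 0 -8 0 0 0 0" --pt "0 0 0 0 0 0 0" --pt "0 0 0 0 0 0 0"

```text
time_s: 4.4
tool_pos: [0.5179, 0.081, 0.2903]
tool_rot: [0.999, -0.036, -0.0, 0.0]
ft_force: [-0.0, -0.4, -0.7]
finger_gap: 0.0001
```

```bash
cat >> h.py <<'E'
from scipy.spatial.transform import Rotation as Rot
def tool(s): return Rot.from_quat(s["tool_rot"]).as_matrix(),np.array(s["tool_pos"])
def wrist(viewer,status):
    r,t=tool(status.get_state());p=viewer.grab_frame("wrist");M=p["mount"]
    A=r@M[:3,:3];b=r@M[:3,3]+t
    p["Rw"]=A.T;p["tw"]=-A.T@b
    q=dict(p);q["R"]=p["Rw"];q["t"]=p["tw"]
    return p,q
E
cat > look.py <<'E'
import sys
from cell import viewer,status,nets
from h import *
p,q=wrist(viewer,status);s=status.get_state();r,t=tool(s)
print("t",s["time_s"],"tcp",t.round(4),"phi",np.degrees(np.arctan2(r[1,0],r[0,0])).round(2),"q",np.round(s["q"],3),"F",np.round(s["ft_force"],2),"gap",s["finger_gap"]);print(r.round(4))
cv2.imwrite(f"pics/{sys.argv[1]}.png",p["frame"][:,:,::-1])
for n in("nozzle_top","collar","neck","bottle","spray_hole"):
    for d in nets.tip_of(p,n)[:2]: print(n,round(d["score"],2),np.round(d["xyz"],4),np.round(proj(q,d["xyz"]),0))
C=cloud(q);z=C[...,2];m=(q["depth"]>0)&(np.hypot(C[...,0]-.519,C[...,1]-.085)<.06)
for lo,hi in((.125,.14),(.105,.117),(.06,.085),(.01,.018)):
    k=m&(z>lo)&(z<hi)
    if k.sum()>20:
        P=C[k];rr=cv2.minAreaRect(P[:,:2].astype(np.float32));cc=cv2.minEnclosingCircle(P[:,:2].astype(np.float32))
        print(lo,k.sum(),"z",np.median(P[:,2]).round(4),"mean",P[:,:2].mean(0).round(4),"rect",np.round(rr[0],4),np.round(rr[1],4),round(rr[2],1),"circ",np.round(cc[0],4),round(cc[1],4))
E
python3 look.py w1
```

```text
t 4.45 tcp [0.5179 0.081  0.2903] phi -4.1 q [ 0.155  0.264  0.18   1.487 -0.     1.797] F [ 0.05  0.85 -0.12] gap -0.00011121522396667393
[[ 0.9974 -0.0714 -0.    ]
 [-0.0714 -0.9974 -0.    ]
 [-0.      0.     -1.    ]]
nozzle_top 0.59 [0.5188 0.0855 0.13  ] [257. 167.]
nozzle_top 0.57 [0.3609 0.0802 0.1096] [118. 177.]
collar 0.96 [0.463  0.248  0.0791] [194.  12.]
collar 0.71 [0.3612 0.0801 0.0767] [130. 170.]
bottle 0.77 [ 0.5167  0.0858 -0.001 ] [255. 146.]
spray_hole 0.82 [0.5105 0.082  0.1199] [249. 168.]
spray_hole 0.75 [0.3543 0.0701 0.107 ] [115. 185.]
0.125 234 z 0.1306 mean [0.5184 0.0854] rect [0.5177 0.0851] [0.0165 0.0179] 88.1 circ [0.518  0.0849] 0.0093
0.105 780 z 0.1108 mean [0.5187 0.0868] rect [0.5181 0.0853] [0.0386 0.0397] 87.4 circ [0.5185 0.0847] 0.0204
0.06 681 z 0.0692 mean [0.52   0.0977] rect [0.5185 0.0852] [0.0526 0.0523] 4.7 circ [0.5185 0.0844] 0.0358
0.01 669 z 0.0124 mean [0.5194 0.0927] rect [0.5184 0.0847] [0.0973 0.098 ] 4.4 circ [0.519  0.0849] 0.06
```

View pics/w1.png

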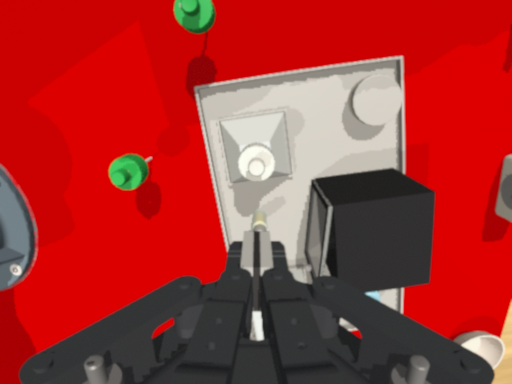

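>>> play_rows --pt "0 0 0 0.3 -4 20 0" --pt "0 0 0 0 0 30 0" --pt "0 0 0 0 0 30 0" --pt "0 0 0 0 0 30 0" --pt "0 0 0 0 0 25 0" --pt "0 0 0 0 0 15 0" --pt "0 0 0 0 0 0 0" --pt "0 0 0 0 0 0 0" --pt "0 0 0 0 0 0 0"

```text
time_s: 5.6
tool_pos: [0.5191, 0.0851, 0.1414]
tool_rot: [0.999, -0.034, 0.001, -0.0]
ft_force: [0.3, -0.0, 0.1]
finger_gap: 0.0002
```

```bash
python3 look.py w2
```

```text
t 5.65 tcp [0.5191 0.0851 0.1414] phi -3.87 q [ 0.162  0.298 -0.153  1.119  0.     1.801] F [-0.85  0.76  0.41] gap -0.00022864276597541966
[[ 9.977e-01 -6.750e-02  1.600e-03]
 [-6.750e-02 -9.977e-01  3.000e-04]
 [ 1.600e-03 -4.000e-04 -1.000e+00]]
nozzle_top 0.92 [0.3599 0.0801 0.1117] [ 21. 243.]
nozzle_top 0.71 [0.5194 0.0876 0.1306] [256. 233.]
collar 0.69 [0.5239 0.0817 0.0992] [263. 220.]
collar 0.56 [0.3625 0.0775 0.0766] [ 56. 225.]
bottle 0.85 [0.5172 0.083  0.0015] [254. 179.]
spray_hole 0.95 [0.5111 0.0839 0.1198] [242. 232.]
spray_hole 0.64 [0.3562 0.0723 0.1046] [ 27. 248.]
0.125 280 z 0.1294 mean [0.5173 0.0902] rect [0.5175 0.0885] [0.0189 0.0105] 6.3 circ [0.5179 0.0857] 0.0096
0.105 1977 z 0.1108 mean [0.5189 0.0911] rect [0.5184 0.0888] [0.0322 0.0406] 87.4 circ [0.5182 0.0845] 0.0206
0.06 1769 z 0.07 mean [0.5203 0.1008] rect [0.5184 0.0852] [0.0523 0.0517] 4.1 circ [0.5182 0.0849] 0.036
0.01 1276 z 0.0123 mean [0.5191 0.1056] rect [0.5184 0.0846] [0.0974 0.0976] 4.5 circ [0.5192 0.0852] 0.0601
```

View pics/w2.png

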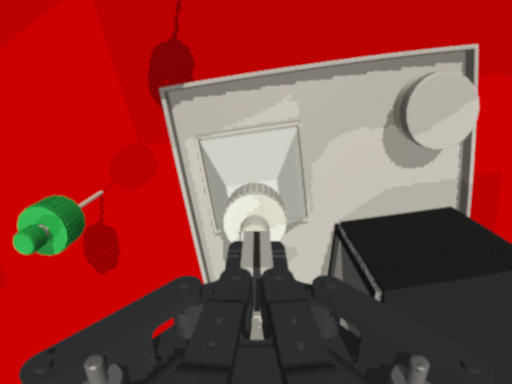

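>>> play_rows --pt "0 0 0 0 0 5 0" --pt "0 0 0 0 0 4 0" --pt "0 0 0 0 0 2 0" --pt "0 0 0 0 0 2 0" --pt "0 0 0 0 0 0 0"

```text
time_s: 6.4
tool_pos: [0.5185, 0.0849, 0.1272]
tool_rot: [0.999, -0.034, 0.0, 0.0]
ft_force: [-1.0, -0.2, 5.2]
finger_gap: -0.0001
```

>>> play_rows --pt "0 0 0 0 0 1 0" --pt "0 0 0 0 0 1 0" --pt "0 0 0 0 0 0 0" --pt "0 0 0 0 0 0 0"

```text
time_s: 6.8
tool_pos: [0.5188, 0.085, 0.1261]
tool_rot: [0.999, -0.034, 0.001, -0.0]
ft_force: [-3.2, -0.6, 13.7]
finger_gap: 0.0003
```

>>> play_rows --pt "0 0 0 0 0 -3 0" --pt "0 0 0 0 0 -10 0" --pt "0 0 0 0 0 -20 0" --pt "0 0 0 0 0 -20 0.3" --pt "0 0 0 0 0 0 1" --pt "0 0 0 0 0 0 1" --pt "0 0 0 0 0 0 1" --pt "0 0 0 0 0 0 1"

```text
time_s: 7.6
tool_pos: [0.518, 0.0849, 0.1776]
tool_rot: [0.999, -0.034, -0.001, 0.0]
ft_force: [0.1, -1.1, -0.2]
finger_gap: 0.0724
```

```bash
python3 look.py w3
```

```text
t 7.65 tcp [0.5181 0.0849 0.1777] phi -3.86 q [ 0.162  0.28  -0.082  1.209 -0.     1.801] F [ 0.79  0.13 -0.14] gap 0.07907352186807139
[[ 9.977e-01 -6.730e-02 -1.100e-03]
 [-6.730e-02 -9.977e-01 -2.000e-04]
 [-1.100e-03  3.000e-04 -1.000e+00]]
nozzle_top 0.8 [0.3622 0.076  0.1089] [ 61. 224.]
nozzle_top 0.74 [0.5213 0.0854 0.1294] [261. 211.]
collar 0.91 [0.3636 0.0785 0.0774] [ 83. 207.]
collar 0.57 [0.518  0.0815 0.0994] [256. 202.]
neck 0.64 [0.5086 0.0838 0.1232] [243. 211.]
bottle 0.8 [0.5176 0.0855 0.0006] [256. 167.]
bottle 0.3 [ 0.6021 -0.0349 -0.0009] [331. 258.]
spray_hole 0.85 [0.5111 0.0834 0.1248] [246. 212.]
spray_hole 0.73 [0.3544 0.0714 0.1069] [ 55. 229.]
0.125 544 z 0.1305 mean [0.5183 0.0856] rect [0.5185 0.0848] [0.0177 0.0175] 50.0 circ [0.5177 0.0847] 0.0096
0.105 1585 z 0.1108 mean [0.5187 0.0884] rect [0.5186 0.0851] [0.0401 0.0397] 71.4 circ [0.5184 0.0847] 0.0206
0.06 1319 z 0.0697 mean [0.5202 0.1004] rect [0.5185 0.0853] [0.0524 0.052 ] 3.4 circ [0.5187 0.0845] 0.0361
0.01 1061 z 0.0124 mean [0.5198 0.1021] rect [0.5184 0.0846] [0.0974 0.0975] 4.6 circ [0.5191 0.085 ] 0.06
```

View pics/w3.png

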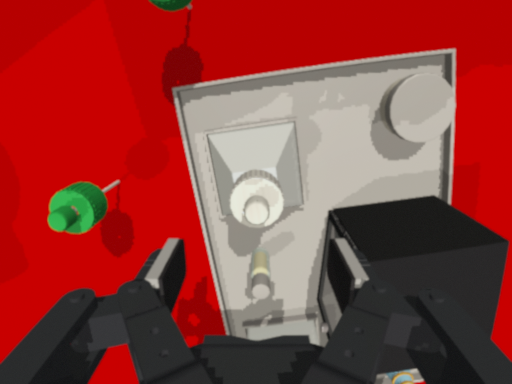

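>>> play_rows --pt "0 0 0 0.3 0 15 1" --pt "0 0 0 0 0 25 1" --pt "0 0 0 0 0 25 1" --pt "0 0 0 0 0 18 1" --pt "0 0 0 0 0 10 1" --pt "0 0 0 0 0 0 1" --pt "0 0 0 0 0 0 1"

```text
time_s: 8.6
tool_pos: [0.5192, 0.085, 0.086]
tool_rot: [0.999, -0.034, 0.0, -0.0]
ft_force: [-0.0, -0.9, 1.0]
finger_gap: 0.0855
```

```bash
python3 look.py w4
```

```text
t 8.65 tcp [0.5194 0.085  0.0863] phi -3.86 q [ 0.162  0.337 -0.244  0.988  0.     1.8  ] F [ 0.43  1.31 -0.09] gap 0.08530663836248491
[[ 9.977e-01 -6.730e-02  1.300e-03]
 [-6.730e-02 -9.977e-01  2.000e-04]
 [ 1.300e-03 -3.000e-04 -1.000e+00]]
nozzle_top 0.64 [0.5191 0.0872 0.1278] [255. 293.]
collar 0.84 [0.5197 0.0834 0.102 ] [257. 266.]
bottle 0.63 [ 5.146e-01  8.590e-02 -3.000e-04] [250. 194.]
spray_hole 0.65 [0.5075 0.0828 0.1207] [229. 292.]
0.125 3638 z 0.1305 mean [0.5193 0.0894] rect [0.5192 0.0854] [0.024  0.1131] 86.0 circ [0.5196 0.0914] 0.0567
0.105 5250 z 0.1108 mean [0.519  0.0906] rect [0.5193 0.0869] [0.0375 0.113 ] 84.5 circ [0.5197 0.0911] 0.0566
0.06 3208 z 0.0706 mean [0.5202 0.1015] rect [0.5184 0.0855] [0.0524 0.0518] 4.0 circ [0.5184 0.0848] 0.036
0.01 1955 z 0.0123 mean [0.5187 0.1075] rect [0.5179 0.0884] [0.0979 0.0903] 4.0 circ [0.519 0.085] 0.06
```

View pics/w4.png

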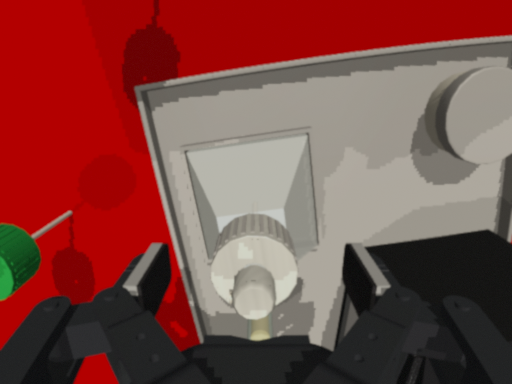

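>>> play_rows --pt "0 0 0 -1 0 2 1" --pt "0 0 0 0 0 0 0.6" --pt "0 0 0 0 0 0 0" --pt "0 0 0 0 0 0 0" --pt "0 0 0 0 0 0 0" --pt "0 0 0 0 0 0 0" --pt "0 0 0 0 0 0 0" --pt "0 0 0 0 0 0 0" --pt "0 0 0 0 0 0 0" --grip_force 35

```text
time_s: 9.8
tool_pos: [0.518, 0.085, 0.0835]
tool_rot: [0.999, -0.034, 0.0, -0.0]
ft_force: [2.1, 0.5, 1.0]
finger_gap: 0.0395
```

```bash
python3 look.py w5
```

```text
t 9.85 tcp [0.5181 0.085  0.0835] phi -3.86 q [ 0.163  0.338 -0.251  0.981 -0.     1.801] F [3.28 0.43 3.04] gap 0.039088109683074204
[[ 9.977e-01 -6.730e-02  6.000e-04]
 [-6.730e-02 -9.977e-01  0.000e+00]
 [ 6.000e-04 -1.000e-04 -1.000e+00]]
nozzle_top 0.94 [0.522  0.0846 0.1311] [266. 308.]
nozzle_top 0.38 [ 0.5157 -0.0204  0.0379] [262. 336.]
collar 0.76 [0.5199 0.0827 0.1022] [260. 270.]
collar 0.58 [0.5211 0.0883 0.0865] [261. 244.]
bottle 0.79 [0.5149 0.0844 0.0032] [252. 198.]
spray_hole 0.82 [0.5082 0.0822 0.1201] [233. 296.]
0.125 7232 z 0.1349 mean [0.5185 0.0905] rect [0.5182 0.0856] [0.0271 0.1076] 85.9 circ [0.5184 0.0871] 0.0547
0.105 4974 z 0.1107 mean [0.5187 0.0913] rect [0.5184 0.0867] [0.0371 0.0666] 85.1 circ [0.5188 0.0916] 0.0334
0.06 3114 z 0.0713 mean [0.5191 0.1033] rect [0.5177 0.0952] [0.0521 0.0316] 3.9 circ [0.5176 0.095 ] 0.0303
0.01 1924 z 0.0124 mean [0.52 0.11] rect [0.5177 0.0896] [0.0978 0.0875] 4.4 circ [0.5194 0.0857] 0.0599
```

View pics/w5.png

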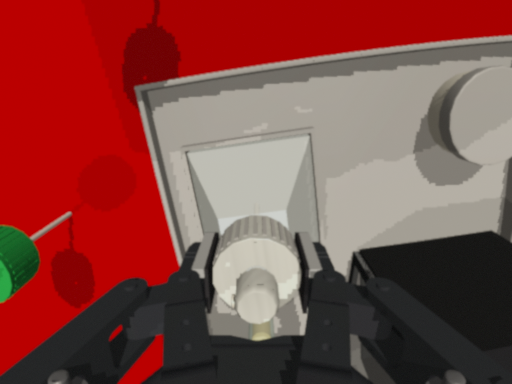

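>>> play_rows --pt "0 0 -6 0 0 -0.2 0" --pt "0 0 -6 0 0 -0.2 0" --pt "0 0 -6 0 0 -0.2 0" --pt "0 0 -6 0 0 -0.2 0" --pt "0 0 -6 0 0 -0.2 0" --pt "0 0 -6 0 0 -0.2 0" --pt "0 0 -6 0 0 -0.2 0" --pt "0 0 -6 0 0 -0.2 0" --pt "0 0 0 0 0 0 0"

```text
time_s: 11.0
tool_pos: [0.517, 0.085, 0.0845]
tool_rot: [0.926, 0.377, -0.001, -0.0]
ft_force: [0.3, -0.4, -0.9]
finger_gap: 0.0395
```

```bash
python3 look.py w6
```

```text
t 11.05 tcp [0.5171 0.085  0.0845] phi 44.02 q [ 0.163  0.337 -0.25   0.985  0.     0.965] F [-0.03  0.31 -1.18] gap 0.03879751126250411
[[ 7.191e-01  6.949e-01 -1.300e-03]
 [ 6.949e-01 -7.191e-01 -1.000e-04]
 [-1.000e-03 -9.000e-04 -1.000e+00]]
nozzle_top 0.71 [0.5186 0.0854 0.1315] [260. 308.]
collar 0.97 [0.3634 0.0784 0.0766] [21. 46.]
collar 0.7 [0.5179 0.0854 0.103 ] [258. 266.]
bottle 0.69 [5.183e-01 8.460e-02 2.000e-04] [257. 196.]
spray_hole 0.84 [0.5126 0.0755 0.121 ] [233. 296.]
0.125 6339 z 0.1337 mean [0.5129 0.0893] rect [0.5168 0.0855] [0.1063 0.027 ] 44.5 circ [0.5163 0.0862] 0.0541
0.105 5025 z 0.1117 mean [0.5125 0.0895] rect [0.5156 0.0861] [0.0666 0.0368] 42.6 circ [0.5125 0.0895] 0.0334
0.06 3162 z 0.0703 mean [0.5065 0.0976] rect [0.5038 0.096 ] [0.073  0.0372] 51.2 circ [0.5179 0.0847] 0.0366
0.01 1580 z 0.0125 mean [0.5004 0.1088] rect [0.518 0.088] [0.0975 0.0908] 4.5 circ [0.5179 0.0859] 0.0599
```

View pics/w6.png

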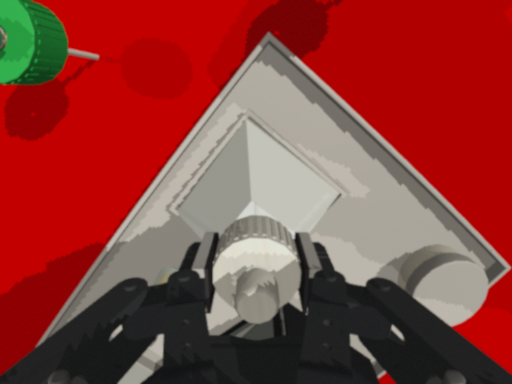

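>>> play_rows --pt "0 0 -6 0 0 -0.25 0" --pt "0 0 -6 0 0 -0.25 0" --pt "0 0 -6 0 0 -0.25 0" --pt "0 0 -6 0 0 -0.25 0" --pt "0 0 -6 0 0 -0.25 0" --pt "0 0 -6 0 0 -0.25 0" --pt "0 0 -6 0 0 -0.25 0" --pt "0 0 -6 0 0 -0.25 0" --pt "0 0 -6 0 0 -0.25 0" --pt "0 0 -6 0 0 -0.25 0" --pt "0 0 -6 0 0 -0.25 0" --pt "0 0 -6 0 0 -0.25 0" --pt "0 0 0 0 0 0 0"

```text
time_s: 12.6
tool_pos: [0.5178, 0.085, 0.0879]
tool_rot: [0.528, 0.849, 0.0, -0.0]
ft_force: [0.1, -1.2, -1.0]
finger_gap: 0.0395
```

```bash
python3 look.py w7
```

```text
t 12.65 tcp [0.5178 0.085  0.0879] phi 115.97 q [ 0.163  0.334 -0.245  0.992  0.    -0.291] F [ 0.32  0.86 -0.28] gap 0.039420697335629404
[[-0.438  0.899 -0.   ]
 [ 0.899  0.438  0.   ]
 [ 0.    -0.    -1.   ]]
nozzle_top 0.76 [0.5179 0.0846 0.1366] [256. 309.]
collar 0.81 [0.5185 0.0833 0.1058] [253. 265.]
bottle 0.92 [0.5161 0.0865 0.0036] [259. 194.]
spray_hole 0.64 [0.5244 0.078  0.1259] [235. 298.]
0.125 4853 z 0.1346 mean [0.5121 0.0819] rect [0.517  0.0845] [0.0267 0.1042] 26.2 circ [0.5148 0.0834] 0.0528
0.105 5141 z 0.115 mean [0.5113 0.0814] rect [0.5159 0.0837] [0.0365 0.0668] 25.1 circ [0.5122 0.082 ] 0.0335
0.06 3303 z 0.0721 mean [0.5016 0.0777] rect [0.5116 0.0838] [0.0407 0.0529] 7.5 circ [0.5119 0.0837] 0.033
0.01 1703 z 0.0124 mean [0.4938 0.0748] rect [0.5153 0.0847] [0.0922 0.0979] 4.7 circ [0.5189 0.085 ] 0.06
```

View pics/w7.png

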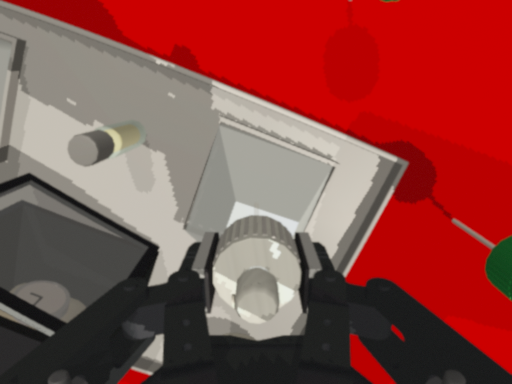

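>>> play_rows --pt "0 0 0 0 0 -0.7 0" --pt "0 0 0 0 0 -0.7 0" --pt "0 0 0 0 0 -0.7 0" --pt "0 0 0 0 0 0 0"

```text
time_s: 13.3
tool_pos: [0.5179, 0.085, 0.0901]
tool_rot: [0.529, 0.849, 0.0, 0.0]
ft_force: [0.5, -0.2, -1.5]
finger_gap: 0.0395
```

```bash
python3 look.py w8|tail -4
```

```text
0.125 4502 z 0.1359 mean [0.5128 0.0822] rect [0.5167 0.0841] [0.0255 0.1022] 26.5 circ [0.5076 0.0795] 0.0512
0.105 2441 z 0.1138 mean [0.5086 0.0802] rect [0.5155 0.0859] [0.0396 0.0612] 49.4 circ [0.5119 0.0817] 0.0335
0.06 3349 z 0.0725 mean [0.502  0.0777] rect [0.5117 0.0839] [0.0419 0.0526] 7.4 circ [0.5125 0.0838] 0.0327
0.01 1675 z 0.0125 mean [0.4943 0.075 ] rect [0.5156 0.0847] [0.0927 0.0978] 4.6 circ [0.519 0.085] 0.0601
```

>>> play_rows --pt "0 0 0 0 0 -1.5 0" --pt "0 0 0 0 0 -2 0" --pt "0 0 0 0 0 -2 0" --pt "0 0 0 0 0 -2 0" --pt "0 0 0 0 0 -3 0" --pt "0 0 0 0 0 -3 0" --pt "0 0 0 0 0 -3 0" --pt "0 0 0 0 0 -3 0" --pt "0 0 0 0 0 -2 0" --pt "0 0 0 0 0 0 0" --pt "0 0 0 0 0 0 0" --pt "0 0 0 0 0 0 0"

```text
time_s: 14.8
tool_pos: [0.5177, 0.085, 0.1114]
tool_rot: [0.529, 0.849, -0.0, -0.0]
ft_force: [0.3, -0.1, 0.1]
finger_gap: 0.0391
```

```bash
python3 look.py w9; python3 - <<'E'
from cell import viewer
from h import *
S=viewer.grab_frame("scene");u,v=proj(S,[.518,.085,.1]);u,v=int(u),int(v)
cv2.imwrite("pics/s9.png",cv2.resize(S["frame"][v-60:v+40,u-60:u+60],None,fx=6,fy=6,interpolation=2)[:,:,::-1])
E
```

```text
t 14.85 tcp [0.5177 0.085  0.1114] phi 116.14 q [ 0.163  0.316 -0.207  1.048  0.    -0.294] F [ 0.18  0.12 -1.35] gap 0.03957442086052468
[[-4.405e-01  8.977e-01 -3.000e-04]
 [ 8.977e-01  4.405e-01 -0.000e+00]
 [ 1.000e-04 -2.000e-04 -1.000e+00]]
nozzle_top 0.72 [0.5166 0.086  0.1591] [261. 307.]
collar 0.86 [0.466  0.2489 0.0801] [500. 255.]
collar 0.64 [0.5205 0.0858 0.1271] [256. 268.]
bottle 0.62 [ 5.201e-01  8.820e-02 -3.000e-04] [259. 189.]
spray_hole 0.59 [0.5257 0.0796 0.1481] [237. 299.]
0.125 5523 z 0.1383 mean [0.5108 0.0812] rect [0.5172 0.082 ] [0.0396 0.0616] 2.9 circ [0.5122 0.0818] 0.0336
0.105 170 z 0.1156 mean [0.5045 0.0777] rect [0.5066 0.0789] [0.0146 0.0514] 25.8 circ [0.5084 0.0798] 0.0258
0.06 3115 z 0.0735 mean [0.5051 0.0776] rect [0.5175 0.0843] [0.0521 0.0524] 6.5 circ [0.5178 0.0839] 0.0362
0.01 1475 z 0.0124 mean [0.4961 0.0782] rect [0.515  0.0848] [0.0915 0.0978] 4.5 circ [0.5183 0.0843] 0.06
```

View pics/w9.png

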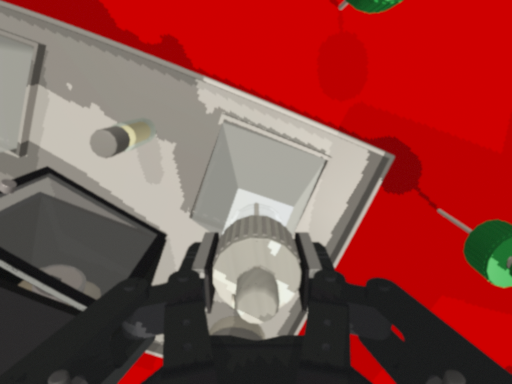

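View pics/s9.png

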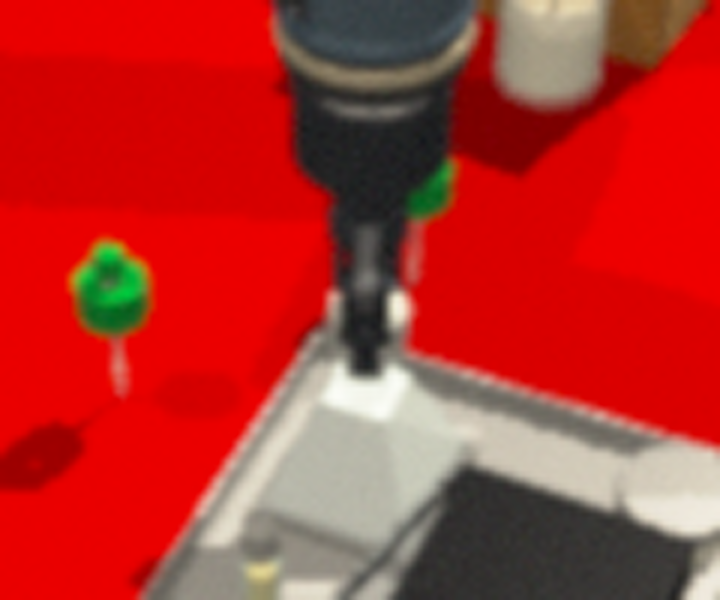

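```bash
python3 -c "
from cell import ctrl;print(ctrl.job_done())"
```

```text
the job is handed in; nothing more can be done
None
```

I carried out the whole sequence and handed the job in at about 15 s of the 64 s allowed. It reported no verdict.

**What I did**
- **Nozzle press:** I pushed the nozzle down with closed fingers until the force reached about 14 N, well over the 5 N needed. After letting go, its top was back at z = 0.1305 m, as before.
- **Unscrewing:** I gripped the collar at 35 N and turned it 120° anticlockwise, following its rise. It did not visibly slip.
- **Lift:** I raised the head straight up and kept holding it.

**Last checks**
- **Head height:** the collar's top face was at z = 0.138 m, about 27.5 mm above home.
- **Head position:** the tool was vertical and within about 1 mm of the neck axis. The force reading was only about the head's own weight, give or take 1 N of noise.
- **Bottle:** its plinth top read z = 0.0124 m throughout, so it stayed seated in its well.
- **Bystanders:** those in view showed no movement, but I did not measure their positions again.
- **Not seen directly:** the tube inside the bore is inferred. It reaches 68 mm and the head rose only about 27.5 mm.

No check failed. The networks' point estimates differed from the depth measurements by a few millimetres, so I used the depth values.

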